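Charge a grinding jar from the slide-gate hopper

ROBOT

A 6-joint arm with a two-finger parallel gripper is mounted at the origin on a cart in front of the work surface, level with it; the furniture and walls round the work are solid. World frame = base frame: x ahead of the robot, y to its left, z up, the work surface at z = 0. Lengths are in m, angles in degrees, forces in N, time in s.
With the tool pointing down it reaches from about 0.375 to 0.9 m from the base axis. Payload 3.1 kg.
Tool frame: the origin (TCP) lies midway between the tips of the shut fingers; the grasp point (between the pads) lies 19 mm behind it; z points along the fingers, y is the line along which they close (so a half turn about z gives the same grasp; the last joint's range is limited). The gripper opens to 87 mm and grips with 3 to 60 N. Pads are 19 mm wide; open, the fingers measure 117 mm over their backs; the gripper's body (75 mm by 190 mm) begins 51 mm behind the grasp point.
Start: joints at [-81.045, 30.224, 82.088, -0, 67.689, -10.227], TCP at [0.205, -0.59, 0.223] pointing down, gripper open.
Joint ranges: [-176.69, 176.69], [-43.24, 126.21], [12.49, 139.97], [-82, 262], [0, 151.66], [-163.58, 163.58]. Speed limits (degrees/s): [159.86, 159.86, 180, 180, 180, 180].

INTERFACE

Orientations are given as a 3x3 rotation matrix whose columns are the frame's x, y, z axes.
In Python, from rig import bot, optics, workorder gives the robot as it stands (bot), with the cameras (optics) and the job (workorder).
- The arm moves only by the tool inch_along, called after "Emit:" as name(argument=value, ...) on one line, values as JSON. Schema: {"type":"object","properties":{"ticks":{"type":"array","items":{"type":"object","properties":{"tx":{"type":"number"},"ty":{"type":"number"},"tz":{"type":"number"},"ax":{"type":"number"},"ay":{"type":"number"},"az":{"type":"number"},"jaw":{"type":"number"}},"additionalProperties":false,"required":["jaw"]},"minItems":1,"maxItems":20},"only":{"type":"string"},"quiet":{"type":"boolean"},"lines":{"type":"string"}},"required":["ticks"],"additionalProperties":false}. ticks is a list of rows, 1 to 20 of them, each an object with the fields tx, ty, tz (the shift in m), ax, ay, az (a rotation vector in degrees), jaw (the opening from 0.0 (shut) to 1.0 (fully open)); a field left out counts as zero (the opening has to be given); each row is the pose to reach, as a shift and turn from the pose commanded when the call began, along the tool's axes at that moment; what a row does not reach only later rows make up. A row lasts 1/10 s, in which the tool goes at most 0.05 m and 8.59 degrees, less where a joint would pass 70% of its speed; a pose out of reach is approached as far as the arm can. The fingers move at their own pace and stop on an object; the grip force is fixed at half the most. Time passes only in rows, so rows that do not move let the fingers close. The tool returns the time, the measured TCP pose, the force, the opening and the grip force at its end. only (a regular expression) keeps the lines of the reply that match it, lines (a string "A,B") keeps lines A to B, and quiet returns only ok. Input that does not fit is refused with a message, and nothing moves.
- bot.read_state(): the state, without advancing time (a new reading comes with each control period).
- optics.capture(name): name is "side" or "top" or "wrist"; returns a dict with "color" (420x560x3 uint8, red, green, blue), "K" (3x3 intrinsics, pixels), "view" (4x4, takes a point from world to camera coordinates); the wrist camera has in their place "mount" (4x4, takes a point from camera to tool coordinates, whose origin is the TCP and whose axes are the flange's). Camera axes: x right, y up, looking along -z (the intrinsics and any distortion apply to the point x, -y, -z); pixel columns grow to the right and rows downward; lengths in m; the calibration is good to about 2 mm. A picture is of the moment at which its call begins: read the wrist's pose just before it. There is no depth.
- workorder.hand_in(): hands the job in; it is judged then, once.
The state is a dict: "time_s": time; "joint_positions": joint angles; "qvel": joint speeds; "tau": joint torques, N m; "position": TCP position; "tcp_rot": TCP orientation; "force": force on the tool from outside, world axes, zero at the start; "moment": the same for the moment, N m; "opening": opening from 0.0 (shut) to 1.0 (fully open); "grasp_force": force on a finger pad.
Only numpy, scipy, OpenCV 4.12 (cv2) and the standard library are available. Lean on these libraries where they do the work, as an engineer would, in place of code of your own. Each camera call takes 0.05 s, during which the arm holds its last target. There are 200 camera calls.

TASK

Charge the grinding jar with exactly three balls: stand the steel jar upright on the worktop with its mouth under the lip of the hopper's chute, then draw the slide gate partway out by its knob until three balls have rolled down into the jar while the other three stay in the hopper. Push the gate fully shut again and leave the jar standing there; do not disturb the other things on the bench.

Things in the scene. Friction and masses are not known exactly. Their poses are not given: they have to be found in the camera images.
- hopper: Bench dosing hopper, bare aluminium on four posts and a grey base plate, fixed. Origin: on the worktop midway under the ball row, z up; y runs along the ball row from the knob end (-y) to the chute end (+y). Flared top 111 mm wide, y -63 to +66 mm, rim at z 218 mm. Its throat, 23 mm wide, y -60 to +63 mm, holds six balls in one row lying on the slide gate (gate top z 140 mm).
- gate (a joint): Slide gate opening, m: 0 shut, grows as it is drawn level along hopper -y, stop 0.13; 3 N friction, stays put. It uncovers the throat from the chute end: its edge lies at hopper y = 70 mm minus opening; a ball drops once the edge passes its centre. Three are out from 60 to 80 mm, best 70 (20 mm a ball). The third scribed line, the longest, is then at the knob-end wall.
- knob (a point): On the axis of the black upright knob at the gate's outer end, at z = 162 mm, mid grip height. Knob 23 mm in diameter, z 140 to 178 mm, takes any grasp from above. Moves with the gate; shut, it stands at hopper y = -128 mm, 65 mm outside the hopper's knob-end wall.
- lip (a point): Middle of the chute's lip, at hopper y = +110 mm, z = 62 mm, 44 mm outside the hopper's wall. The chute is a trough under the gate, 29 mm wide inside and 33 outside, falling 16 degrees towards +y; its underside at the lip is 60 mm and its side walls 80 mm above the worktop. Balls roll off it along +y.
- drop (a point): Point on the worktop (z = 0), 20 mm beyond the lip, at hopper y = +130 mm: where the jar's centre should stand (within about 8 mm). The lip then overhangs the jar's rim by 11 mm with 8 mm of air above it, so slide the jar in low, from the side, not from straight above.
- jar: Grinding jar: plain thick-walled stainless steel cup, 63 mm outside diameter, 54 mm inside, 52 mm tall, floor 5 mm thick, about 0.4 kg, round, open on top. Origin: centre of its underside; z up its axis.
- ball1_center (a point): Centre of steel grinding ball 1, 20 mm in diameter, 33 g; the six are alike, numbered from the knob end (1) to the chute end (6) as they lie in the throat. One of the three that stay in the hopper.
- ball2_center (a point): Centre of steel grinding ball 2, 20 mm in diameter, 33 g; the six are alike, numbered from the knob end (1) to the chute end (6) as they lie in the throat. One of the three that stay in the hopper.
- ball3_center (a point): Centre of steel grinding ball 3, 20 mm in diameter, 33 g; the six are alike, numbered from the knob end (1) to the chute end (6) as they lie in the throat. One of the three that stay in the hopper.
- ball4_center (a point): Centre of steel grinding ball 4, 20 mm in diameter, 33 g; the six are alike, numbered from the knob end (1) to the chute end (6) as they lie in the throat. One of the three that go into the jar.
- ball5_center (a point): Centre of steel grinding ball 5, 20 mm in diameter, 33 g; the six are alike, numbered from the knob end (1) to the chute end (6) as they lie in the throat. One of the three that go into the jar.
- ball6_center (a point): Centre of steel grinding ball 6, 20 mm in diameter, 33 g; the six are alike, numbered from the knob end (1) to the chute end (6) as they lie in the throat. One of the three that go into the jar.
- stopwatch: Bystander: black round stopwatch lying flat, 66 x 60 x 16 mm; origin under its centre.
- scoop: Bystander: white plastic scoop lying on the worktop, 61 x 146 x 37 mm; origin under its centre.
- beaker: Bystander: empty glass beaker 54 x 59 mm, 71 mm tall, standing behind the hopper; origin under its centre.
- tweezers: Bystander: steel tweezers lying on the worktop, 125 mm long; origin under their centre.

How it is judged (in metres and radians):
On the way, in this order (a step that is already met when the one before it is completed fails the run):
1. the jar stands released under the chute lip while the gate is still shut (horizontal distance between jar and drop below 0.03 m and angle between jar's own z axis and vertical below 0.08 rad and height (world z) of jar below 0.005 m and linear speed of jar below 0.02 m/s and contact force between the fingers and jar below 0.1 N and value of joint gate below 0.015 m), for 0.2 s.
2. three balls lie in the jar and three are still in the hopper (horizontal distance between each of ball4_center, ball5_center, ball6_center and jar below 0.027 m and z of ball4_center in the frame of jar between 0 and 0.045 m and z of ball5_center in the frame of jar between 0 and 0.045 m and z of ball6_center in the frame of jar between 0 and 0.045 m and z of ball1_center in the frame of hopper between 0.143 and 0.165 m and z of ball2_center in the frame of hopper between 0.143 and 0.165 m and z of ball3_center in the frame of hopper between 0.143 and 0.165 m), for 0.2 s.
At the end, for the whole second after the job is handed in: The gate is shut to within 4 mm; balls 4, 5 and 6 lie at rest in the jar; balls 1, 2 and 3 are in the hopper above the gate; the jar stands upright on the worktop within 30 mm of the drop point (all of step 2 and value of joint gate below 0.004 m and horizontal distance between jar and drop below 0.03 m and angle between jar's own z axis and vertical below 0.08 rad and height (world z) of jar below 0.005 m and linear speed of jar below 0.02 m/s and linear speed of each of ball4, ball5, ball6 below 0.05 m/s); the robot touches nothing.
It fails at once if a bystander (stopwatch, scoop, beaker, tweezers) is moved by more than 30 mm (distance of any of stopwatch, scoop, beaker, tweezers from where it was at the start of the episode above 0.03 m).
It fails at once if the jar is tipped over (angle between jar's own z axis and vertical above 0.6 rad).
It also fails if it takes over 69 s, if anything falls off the work surface, if the arm or the gripper's body presses on something with over 40 N, if the wrist force passes 120 N, or if a joint passes its speed limit or range.

## Working session

There is one attempt and no reset: what is moved stays moved. The work goes in short steps, Python scripts to look and compute and a tool call to move; the robot and the scene stay as the last step left them, time stands still between calls to the robot, and variables do not carry over. Pictures are saved under pics/ and viewed, at most 10 in all, crops included, and the job is handed in when it is done.

```bash
ls; mkdir -p pics
```

Run:
```python
from rig import bot, optics, workorder
import cv2,numpy as np
s=bot.read_state();print(s['time_s'],s['position'],s['tcp_rot'],s['opening'])
for n in('side','top'):
    c=optics.capture(n);cv2.imwrite(f'pics/{n}0.png',c['color'][:,:,::-1]);np.savez(f'{n}.npz',K=c['K'],view=c['view']);print(n,c['K'],c['view'],[k for k in c])
```

```text
pics
rig.py
0.0 [ 0.2052596  -0.58955471  0.22154753] [[ 9.44483487e-01  3.28558699e-01 -3.52879057e-04]
 [ 3.28558668e-01 -9.44481061e-01  2.17438634e-03]
 [ 3.81125960e-04 -2.16961346e-03 -9.99997574e-01]] 1.0027513568696145
side [[521.13911036   0.         279.15388566]
 [  0.         521.13911036 209.84860562]
 [  0.           0.           1.        ]] [[-0.85546252 -0.51771081  0.01262499  0.52096655]
 [ 0.34799844 -0.55663484  0.75435717 -0.26928222]
 [-0.38351135  0.64971777  0.65634279 -1.37189083]
 [ 0.          0.          0.          1.        ]] ['color', 'K', 'view']
top [[473.14684097   0.         274.18684907]
 [  0.         473.14684097 220.74491569]
 [  0.           0.           1.        ]] [[-0.02024965 -0.99975429 -0.00901724  0.0568231 ]
 [ 0.98395186 -0.0215272   0.17713082 -0.5902334 ]
 [-0.17728141 -0.00528569  0.98414601 -1.13387669]
 [ 0.          0.          0.          1.        ]] ['color', 'K', 'view']
```

View pics/top0.png

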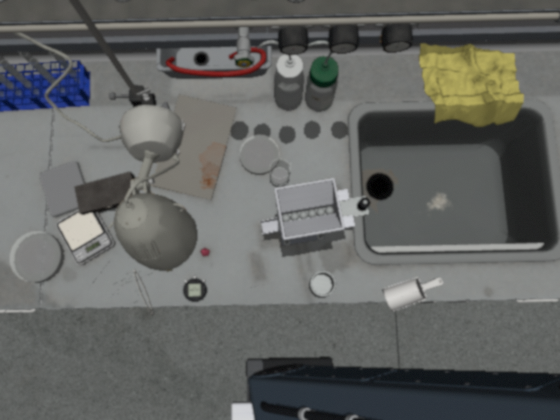

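View pics/side0.png

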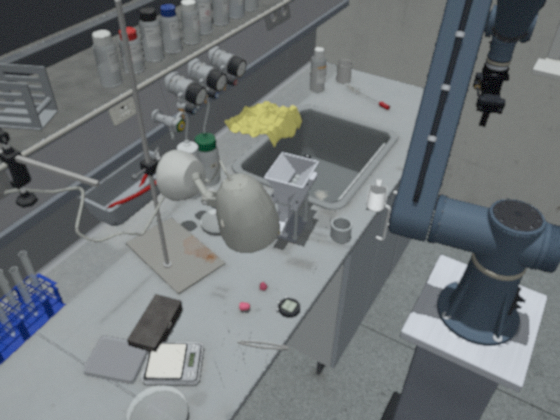

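Run:
```python
import cv2
i=cv2.imread('pics/top0.png')[160:310,240:440]
cv2.imwrite('pics/topc.png',cv2.resize(i,None,fx=4,fy=4,interpolation=cv2.INTER_CUBIC))
i=cv2.imread('pics/side0.png')[130:280,210:410]
cv2.imwrite('pics/sidec.png',cv2.resize(i,None,fx=4,fy=4,interpolation=cv2.INTER_CUBIC))
```

```text
(no output)
```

View pics/topc.png

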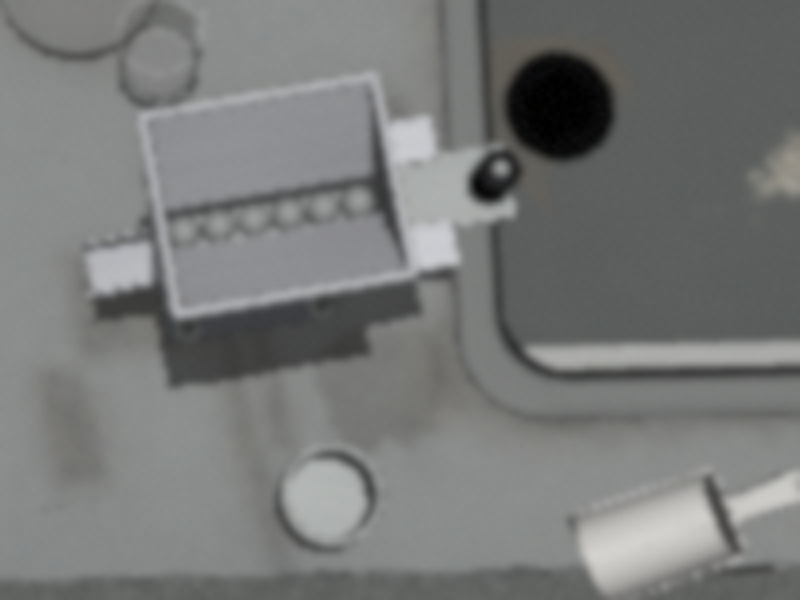

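View pics/sidec.png

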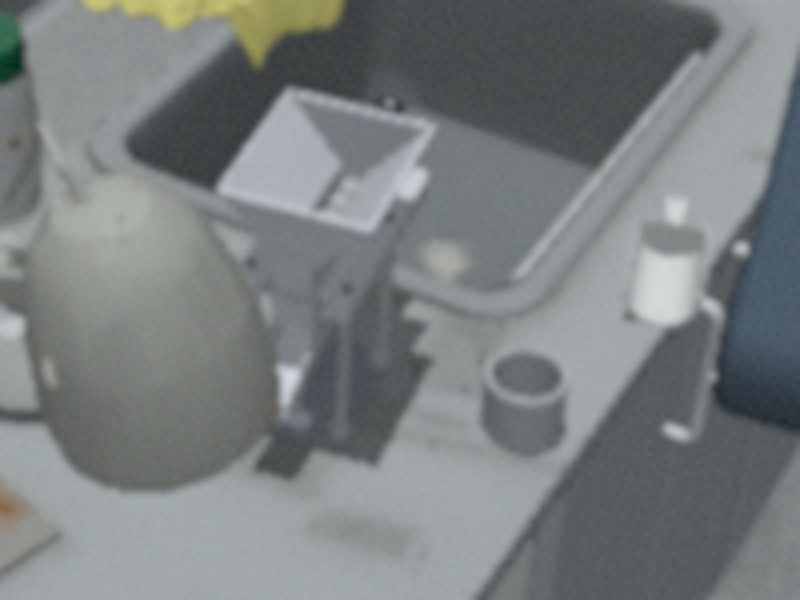

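Create h.py:
```python
import numpy as np,cv2
from scipy.optimize import least_squares
C={n:np.load(n+'.npz') for n in('side','top')}
def proj(n,P):
    P=np.atleast_2d(P);c=P@C[n]['view'][:3,:3].T+C[n]['view'][:3,3]
    return np.c_[c[:,0]/-c[:,2],-c[:,1]/-c[:,2]]@np.diag([C[n]['K'][0,0]]*2)+C[n]['K'][:2,2]
def ray(n,uv,z):
    V=C[n]['view'];K=C[n]['K'];d=np.array([(uv[0]-K[0,2])/K[0,0],-(uv[1]-K[1,2])/K[1,1],-1])
    R=V[:3,:3];o=-R.T@V[:3,3];d=R.T@d;return o+d*(z-o[2])/d[2]
def tri(a,b):
    f=lambda p:np.r_[proj('top',p)[0]-a,proj('side',p)[0]-b]
    return least_squares(f,[.5,0,.1])
off={'top':(239.6,159.6),'side':(209.6,129.6)}
def crop(n,x,y): return np.array([x/4+off[n][0],y/4+off[n][1]])
```

Create m.py:
```python
from h import *
H=np.array([[.0555,.066,.218],[.0555,-.063,.218],[-.0555,-.063,.218],[-.0555,.066,.218]])
T=[crop('top',*p) for p in((145,117),(377,75),(412,272),(177,315))]
S=[crop('side',*p) for p in((222,187),(292,90),(436,127),(373,228))]
def W(q,P): 
    c,s=np.cos(q[2]),np.sin(q[2]);return np.array(P)@np.array([[c,s,0],[-s,c,0],[0,0,1]])+[q[0],q[1],0]
f=lambda q:np.r_[(proj('top',W(q,H))-T).ravel(),(proj('side',W(q,H))-S).ravel()]
r=least_squares(f,[.55,0,.1]);q=r.x
print('hop',q[:2],np.degrees(q[2]),r.fun.round(1))
for n,p in(('knob',[0,-.128,.162]),('lip',[0,.11,.062]),('drop',[0,.13,0])):
    w=W(q,[p])[0];print(n,w.round(4),proj('top',w),proj('side',w))
print('knobtop px crop',(proj('top',W(q,[[0,-.128,.178]]))-off['top'])*4, 'lip',(proj('top',W(q,[[-.0165,.11,.08],[.0165,.11,.08]]))-off['top'])*4)
j=tri(crop('top',326,498),crop('side',526,380));print('jar',j.x,j.fun,ray('top',crop('top',326,498),.052),ray('side',crop('side',526,380),.052))
for a,b in(((155,230),(248,210)),((151,132),(180,175))):
    l=tri(a,b);print('lamp',l.x,l.fun)
for n,u in(('scoop',(405,293)),('stopw',(195,289)),('beak',(280,173)),('tw',(142,288))): print(n,ray('top',u,.02))
```

```bash
python3 m.py
```

```text
hop [ 0.5879501  -0.03354526] 8.516969589260595 [-0.7 -0.4 -0.5  0.3  0.5  0.5  0.  -0.2  0.2 -0.1  0.3 -0.2 -0.1 -0.6
 -0.2 -0.4]
knob [ 0.6069 -0.1601  0.162 ] [[363.0959588  203.64442313]] [[307.36073388 160.00276275]]
lip [0.5717 0.0752 0.062 ] [[261.88688881 228.1511678 ]] [[276.98928104 232.56689227]]
drop [0.5687 0.095  0.    ] [[255.15271122 233.27408114]] [[274.13238434 252.22454546]]
knobtop px crop [[498.9835423  170.13247648]] lip [[ 92.55092493 295.7516159 ]
 [ 83.72856049 243.26495958]]
jar [ 0.43271667 -0.06705869  0.04937682] [-0.21202838 -0.51899275  0.67589966  0.09296993] [ 0.43132927 -0.06729438  0.052     ] [ 0.43355003 -0.06366268  0.052     ]
lamp [0.53075576 0.2749188  0.31463477] [ 0.04168382  0.0980156  -0.11991113 -0.03649986]
lamp [0.7209509  0.28044667 0.34162832] [ 0.05377112  0.1224725  -0.15089226 -0.06792391]
scoop [ 0.40627606 -0.27920436  0.02      ]
stopw [0.4270294  0.24741908 0.02      ]
beak [0.72429332 0.02671417 0.02      ]
tw [0.43227918 0.38123736 0.02      ]
```

Emit:
inch_along(ticks=[{"tx":0.387, "ty":-0.42, "tz":0.06, "az":-79.3, "jaw":1}, {"tx":0.387, "ty":-0.42, "tz":0.06, "az":-79.3, "jaw":1}, {"tx":0.387, "ty":-0.42, "tz":0.06, "az":-79.3, "jaw":1}, {"tx":0.387, "ty":-0.42, "tz":0.06, "az":-79.3, "jaw":1}, {"tx":0.387, "ty":-0.42, "tz":0.06, "az":-79.3, "jaw":1}, {"tx":0.387, "ty":-0.42, "tz":0.06, "az":-79.3, "jaw":1}, {"tx":0.387, "ty":-0.42, "tz":0.06, "az":-79.3, "jaw":1}, {"tx":0.387, "ty":-0.42, "tz":0.06, "az":-79.3, "jaw":1}, {"tx":0.387, "ty":-0.42, "tz":0.06, "az":-79.3, "jaw":1}, {"tx":0.387, "ty":-0.42, "tz":0.06, "az":-79.3, "jaw":1}, {"tx":0.387, "ty":-0.42, "tz":0.06, "az":-79.3, "jaw":1}, {"tx":0.387, "ty":-0.42, "tz":0.06, "az":-79.3, "jaw":1}, {"tx":0.387, "ty":-0.42, "tz":0.06, "az":-79.3, "jaw":1}, {"tx":0.387, "ty":-0.42, "tz":0.06, "az":-79.3, "jaw":1}, {"tx":0.387, "ty":-0.42, "tz":0.06, "az":-79.3, "jaw":1}, {"tx":0.387, "ty":-0.42, "tz":0.06, "az":-79.3, "jaw":1}])

```text
time_s: 1.7
position: [0.4327, -0.0676, 0.1627]
tcp_rot: [[-0.145, 0.989, 0.0], [0.989, 0.145, -0.0], [-0.0, 0.0, -1.0]]
force: [-0.4, -0.7, 0.2]
opening: 0.998
grasp_force: 0.0
```

Run:
```python
from rig import bot, optics, workorder
import cv2,numpy as np
s=bot.read_state();c=optics.capture('wrist')
np.savez('w1.npz',K=c['K'],mount=c['mount'],p=s['position'],R=s['tcp_rot']);print(s['position'],s['tcp_rot'].__repr__(),s['joint_positions']);print(c['mount'],c['K'],c.keys())
cv2.imwrite('pics/w1.png',c['color'][:,:,::-1])
```

```text
[ 0.43271098 -0.06764457  0.16265031] array([[-1.45386923e-01,  9.89374868e-01,  1.19014085e-04],
       [ 9.89374840e-01,  1.45386948e-01, -2.49246018e-04],
       [-2.63900841e-04,  8.15124298e-05, -9.99999962e-01]]) [-2.35589233e+01  2.17411232e+01  1.11722043e+02 -1.42832023e-02
  4.65248758e+01 -3.19087835e+01]
[[ 2.10937506e-05  9.70231105e-01  2.42180929e-01  6.65301776e-02]
 [ 9.99999999e-01 -1.09738484e-05 -4.31354424e-05  1.44176329e-04]
 [-3.91936911e-05  2.42180930e-01 -9.70231104e-01 -1.62715235e-01]
 [ 0.00000000e+00  0.00000000e+00  0.00000000e+00  1.00000000e+00]] [[342.75036819   0.         280.2208337 ]
 [  0.         342.75036819 213.46484514]
 [  0.           0.           1.        ]] dict_keys(['color', 'K', 'mount'])
```

View pics/w1.png

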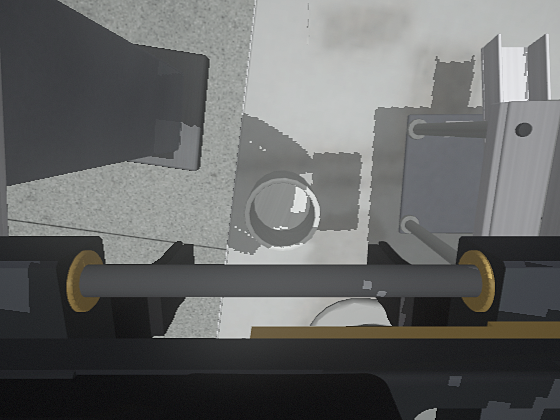

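Add to h.py:
```python
def wray(f,uv,z):
    d=np.load(f);M=d['mount'];K=d['K'];v=np.array([(uv[0]-K[0,2])/K[0,0],-(uv[1]-K[1,2])/K[1,1],-1])
    o=d['R']@M[:3,3]+d['p'];v=d['R']@M[:3,:3]@v;return o+v*(z-o[2])/v[2]
```

Run:
```python
from h import *
for uv in((283,213),(245,213),(320.5,213),(283,178),(283,249)):print('jar',wray('w1.npz',uv,.052))
print('lip top walls',wray('w1.npz',(490,36),.08),wray('w1.npz',(540,36),.08))
print(wray('w1.npz',(350,312),.03))
```

```text
jar [ 0.43532901 -0.06861488  0.052     ]
jar [ 0.4044343  -0.07315453  0.052     ]
jar [ 0.46581805 -0.06413485  0.052     ]
jar [ 0.4310707  -0.04003151  0.052     ]
jar [ 0.43994175 -0.09957729  0.052     ]
lip top walls [0.55033085 0.07575261 0.08      ] [0.58265365 0.08050403 0.08      ]
[ 0.5141288  -0.16122922  0.03      ]
```

Emit:
inch_along(ticks=[{"ty":0.001, "az":-90, "jaw":1}, {"ty":0.001, "az":-90, "jaw":1}, {"ty":0.001, "az":-90, "jaw":1}, {"ty":0.001, "az":-90, "jaw":1}, {"ty":0.001, "az":-90, "jaw":1}, {"ty":0.001, "az":-90, "jaw":1}, {"ty":0.001, "az":-90, "jaw":1}, {"ty":0.001, "az":-90, "jaw":1}, {"ty":0.001, "az":-90, "jaw":1}, {"ty":0.001, "az":-90, "jaw":1}, {"ty":0.001, "az":-90, "jaw":1}, {"ty":0.001, "tz":0.04, "az":-90, "jaw":1}, {"ty":0.001, "tz":0.08, "az":-90, "jaw":1}, {"ty":0.001, "tz":0.12, "az":-90, "jaw":1}, {"ty":0.001, "tz":0.138, "az":-90, "jaw":1}, {"ty":0.001, "tz":0.138, "az":-90, "jaw":1}])

```text
time_s: 3.35
position: [0.4323, -0.0666, 0.0225]
tcp_rot: [[-0.989, -0.146, -0.005], [-0.146, 0.989, 0.002], [0.005, 0.003, -1.0]]
force: [0.3, 0.9, -0.2]
opening: 1.0
grasp_force: 0.0
```

Emit:
inch_along(ticks=[{"jaw":0}, {"jaw":0}, {"jaw":0}, {"jaw":0}, {"jaw":0}, {"jaw":0}])

```text
time_s: 3.95
position: [0.4357, -0.0673, 0.0257]
tcp_rot: [[-0.989, -0.148, 0.004], [-0.148, 0.989, -0.002], [-0.004, -0.003, -1.0]]
force: [0.9, -2.2, 7.3]
opening: 0.709
grasp_force: 29.8
```

```bash
python3 -c "
from rig import bot, optics, workorder
s=bot.read_state();print(s['position'],s['joint_positions'],s['force'])"
```

```text
[ 0.43569071 -0.06728425  0.02571428] [-2.33506569e+01  3.84372789e+01  1.16920476e+02 -3.82957618e-02
  2.43554419e+01 -1.21811091e+02] [ 0.85757422 -2.21628004  7.294878  ]
```

Emit:
inch_along(ticks=[{"tz":-0.003, "jaw":0}, {"ty":0.04, "tz":-0.003, "jaw":0}, {"ty":0.08, "tz":-0.003, "jaw":0}, {"ty":0.12, "tz":-0.003, "jaw":0}, {"ty":0.16, "tz":-0.003, "jaw":0}, {"ty":0.16, "tz":-0.003, "az":9, "jaw":0}, {"ty":0.16, "tz":-0.003, "az":18, "jaw":0}, {"ty":0.16, "tz":-0.003, "az":27, "jaw":0}, {"ty":0.16, "tz":-0.003, "az":36, "jaw":0}, {"ty":0.16, "tz":-0.003, "az":45, "jaw":0}, {"ty":0.16, "tz":-0.003, "az":54, "jaw":0}, {"ty":0.16, "tz":-0.003, "az":63, "jaw":0}, {"ty":0.16, "tz":-0.003, "az":72, "jaw":0}, {"ty":0.16, "tz":-0.003, "az":81, "jaw":0}, {"ty":0.16, "tz":-0.003, "az":90, "jaw":0}, {"ty":0.16, "tz":-0.003, "az":90, "jaw":0}, {"ty":0.16, "tz":-0.003, "az":90, "jaw":0}])

```text
time_s: 5.65
position: [0.4093, 0.0922, 0.0274]
tcp_rot: [[-0.148, 0.989, -0.002], [0.989, 0.148, 0.0], [0.001, -0.002, -1.0]]
force: [-0.4, -0.2, -4.5]
opening: 0.705
grasp_force: 29.8
```

Run:
```python
from rig import bot, optics, workorder
import cv2
from h import *
s=bot.read_state();print(s['position'],s['joint_positions'])
i=[optics.capture(n)['color'][:,:,::-1] for n in('top','side')]
a=[cv2.resize(i[0][150:310,180:380],None,fx=2,fy=2),cv2.resize(i[1][130:290,190:390],None,fx=2,fy=2)]
cv2.imwrite('pics/a.png',np.hstack(a))
th=np.radians(8.52);d=np.array(s['position'])[:2]-[.58795,-.03355]
print('hop',np.cos(th)*d[0]+np.sin(th)*d[1],-np.sin(th)*d[0]+np.cos(th)*d[1])
```

```text
[0.40925842 0.09221082 0.02739031] [-2.65019983e+00  3.78625077e+01  1.19661101e+02  1.73633254e-02
  2.25991233e+01 -1.11698232e+01]
hop -0.15808753120338614 0.15084693207589284
```

View pics/a.png

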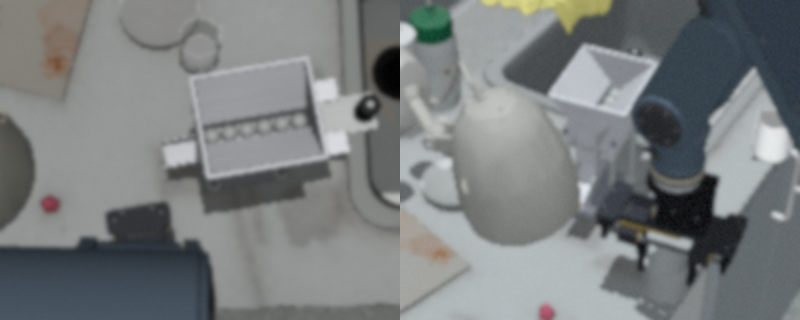

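Run:
```python
from rig import bot, optics, workorder
import cv2,numpy as np
i=[cv2.resize(optics.capture(n)['color'][:,:,::-1],(400,300),interpolation=cv2.INTER_AREA) for n in('top','side')]
cv2.imwrite('pics/b.png',np.hstack(i))
```

```text
(no output)
```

View pics/b.png

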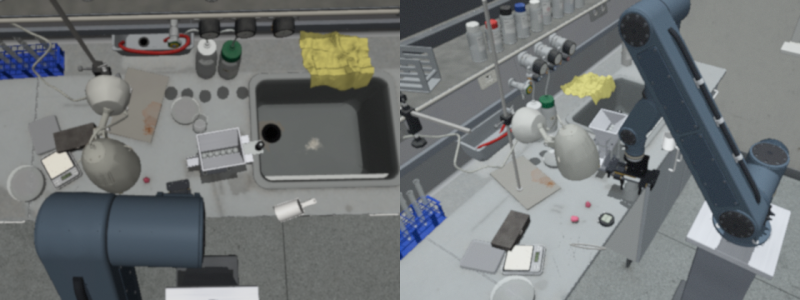

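Run:
```python
from h import *
for a,b in(((56,311),(339,39)),((80,311),(339,39))):
    r=tri(a,b);print('elbow',r.x,r.fun)
# fit planar kinematics from the poses seen: j2,j3,j5 with vertical tool; arm-plane radius (offset d) and z
import numpy as np
J=np.radians([[-81.045,30.224,82.088,67.689],[-23.559,21.741,111.722,46.525],[-23.35,38.437,116.92,24.355],[-2.65,37.863,119.66,22.599]])
P=np.array([[.2053,-.5896,.2215],[.4327,-.0676,.1627],[.4357,-.0673,.0257],[.4093,.0922,.0274]])
print(np.degrees(J[:,1]+J[:,2]+J[:,3]))
def fk(p,J):
    L1,L2,z0,d,r0,q3=p
    r=r0+L1*np.sin(J[:,1])+L2*np.sin(J[:,1]+J[:,2]+q3); z=z0+L1*np.cos(J[:,1])+L2*np.cos(J[:,1]+J[:,2]+q3)
    c,s=np.cos(J[:,0]),np.sin(J[:,0]);return np.c_[r*c-d*s,r*s+d*c,z]
f=lambda p:np.r_[(fk(p,J)-P).ravel(),1e-3*(np.array(p)-[.6,.55,.1,.1,0,0])]
r=least_squares(f,[.6,.55,.1,.1,0,0]);p=r.x;print(p,abs(r.fun).max())
T=np.array([[.5682,.0975,.027]])
g=lambda j:np.r_[(fk(p,np.array([[*j,0]]))-T).ravel()]
j=least_squares(g,J[3,:3]).x;print(np.degrees(j))
for q in(J[3],j):
    rr=p[4]+p[0]*np.sin(q[1]);print('elbow r,z',rr,p[2]+p[0]*np.cos(q[1]))
```

```text
elbow [0.37400974 0.25335811 0.75041496] [  2.75517582   6.5792715  -11.67676552  -2.78134849]
elbow [0.37560554 0.23440732 0.74167158] [ 1.81503491  4.344987   -7.74798675 -1.76518532]
[180.001 179.988 179.712 180.122]
[ 0.58828036  0.40621484 -0.03312674  0.1109821   0.0009428   0.2844143 ] 0.0011510494721839182
[-1.36240671 42.83403596 96.93233687]
elbow r,z 0.36201487240279784 0.4313091985199087
elbow r,z 0.400901113132203 0.3982746159632783
```

Emit:
inch_along(ticks=[{"tx":-0.01, "ty":0.03, "jaw":0}, {"tx":-0.011, "ty":0.06, "jaw":0}, {"tx":-0.011, "ty":0.09, "jaw":0}, {"tx":-0.011, "ty":0.12, "jaw":0}, {"tx":-0.011, "ty":0.145, "jaw":0}, {"tx":-0.014, "ty":0.158, "jaw":0}, {"tx":-0.018, "ty":0.158, "jaw":0}, {"tx":-0.018, "ty":0.158, "jaw":0}, {"tx":-0.018, "ty":0.158, "jaw":0}])

```text
time_s: 6.75
position: [0.5667, 0.0973, 0.027]
tcp_rot: [[-0.147, 0.989, -0.004], [0.989, 0.147, 0.0], [0.001, -0.004, -1.0]]
force: [-1.1, 0.5, -5.4]
opening: 0.704
grasp_force: 29.8
```

Run:
```python
from rig import bot, optics, workorder
import cv2
from h import *
s=bot.read_state();print(s['position'])
c=optics.capture('wrist');np.savez('w2.npz',K=c['K'],mount=c['mount'],p=s['position'],R=s['tcp_rot'])
i=[c['color'][:,:,::-1][:,80:480],optics.capture('side')['color'][:,:,::-1][100:310,190:390]]
cv2.imwrite('pics/c.png',np.hstack([i[0],cv2.resize(i[1],(400,420))]))
th=np.radians(8.52);d=np.array(s['position'])[:2]-[.58795,-.03355]
print('hop',np.cos(th)*d[0]+np.sin(th)*d[1],-np.sin(th)*d[0]+np.cos(th)*d[1])
```

```text
[0.56673914 0.09732145 0.02699731]
hop -0.0015875716645997323 0.13256966920533916
```

View pics/c.png

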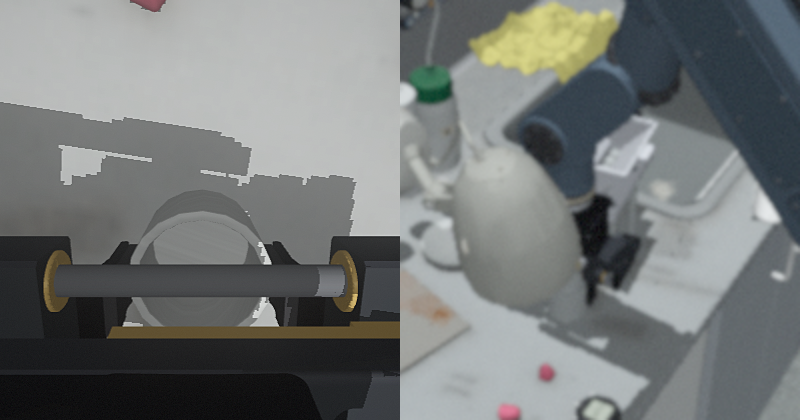

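Emit:
inch_along(ticks=[{"tz":0.0015, "jaw":0}, {"tz":0.0015, "jaw":0}, {"tz":0.0015, "jaw":1}, {"tz":0.0015, "jaw":1}, {"tz":0.0015, "jaw":1}, {"tz":0.0015, "jaw":1}, {"tz":0.0015, "jaw":1}, {"tz":0.0015, "jaw":1}, {"tz":-0.015, "jaw":1}, {"tz":-0.035, "jaw":1}, {"tz":-0.05, "jaw":1}, {"tz":-0.05, "jaw":1}])

```text
time_s: 8.05
position: [0.5708, 0.0975, 0.0795]
tcp_rot: [[-0.148, 0.989, 0.005], [0.989, 0.148, -0.0], [-0.001, 0.004, -1.0]]
force: [0.5, -0.8, 0.0]
opening: 1.001
grasp_force: 0.0
```

Run:
```python
from rig import bot, optics, workorder
import cv2
from h import *
s=bot.read_state();print(s['position'],s['force'])
c=optics.capture('wrist');np.savez('w2.npz',K=c['K'],mount=c['mount'],p=s['position'],R=s['tcp_rot'])
cv2.imwrite('pics/d.png',c['color'][:,:,::-1])
```

```text
[0.57083398 0.09749812 0.07948632] [ 0.49630723 -0.75153644  0.019542  ]
```

Emit:
inch_along(ticks=[{"ty":-0.04, "jaw":1}, {"ty":-0.08, "jaw":1}, {"ty":-0.12, "jaw":1}, {"ty":-0.16, "jaw":1}, {"ty":-0.17, "tz":-0.04, "jaw":1}, {"ty":-0.17, "tz":-0.08, "jaw":1}, {"ty":-0.17, "tz":-0.12, "jaw":1}, {"ty":-0.17, "tz":-0.16, "jaw":1}, {"ty":-0.17, "tz":-0.19, "jaw":1}, {"ty":-0.17, "tz":-0.19, "jaw":1}, {"ty":-0.17, "tz":-0.19, "jaw":1}])

```text
time_s: 9.2
position: [0.4007, 0.0724, 0.2672]
tcp_rot: [[-0.147, 0.989, -0.0], [0.989, 0.147, -0.0], [0.0, -0.0, -1.0]]
force: [-0.9, 0.6, 0.2]
opening: 1.002
grasp_force: 0.0
```

Run:
```python
from rig import bot, optics, workorder
import cv2
from h import *
s=bot.read_state();p=np.array(s['position']);R=np.array(s['tcp_rot']);print(p,R.T@([.6069,-.1601,.27]-p),s['joint_positions'])
I=[]
for n in('side','top'):
    I.append(optics.capture(n)['color'][:,:,::-1])
cv2.imwrite('pics/e.png',np.hstack([cv2.resize(I[0][200:300,230:330],(400,400),interpolation=2),cv2.resize(I[1][190:290,220:320],(400,400),interpolation=2)]))
```

```text
[0.40073298 0.07241336 0.26715966] [-0.26037665  0.16962059 -0.00286848] [-5.57332313e+00  9.45847675e+00  1.07946271e+02 -2.10476852e-03
  6.26040644e+01 -1.40533787e+01]
```

View pics/e.png

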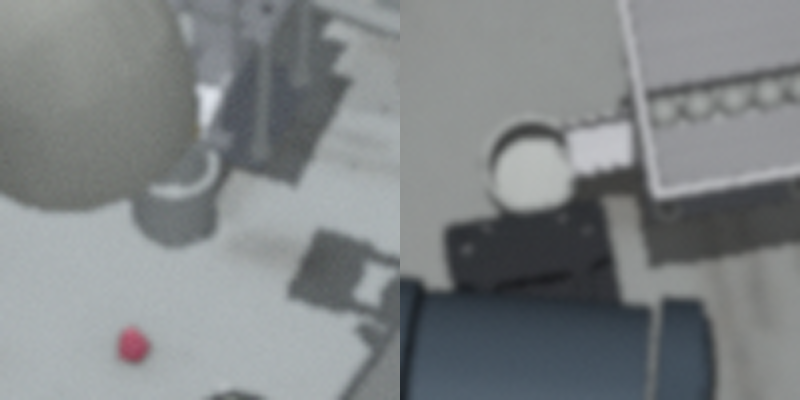

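Emit:
inch_along(ticks=[{"tx":-0.26, "ty":0.17, "jaw":1}, {"tx":-0.26, "ty":0.17, "jaw":1}, {"tx":-0.26, "ty":0.17, "jaw":1}, {"tx":-0.26, "ty":0.17, "jaw":1}, {"tx":-0.26, "ty":0.17, "jaw":1}, {"tx":-0.26, "ty":0.17, "jaw":1}, {"tx":-0.26, "ty":0.17, "jaw":1}, {"tx":-0.26, "ty":0.17, "jaw":1}, {"tx":-0.26, "ty":0.17, "jaw":1}])

```text
time_s: 10.2
position: [0.6058, -0.1584, 0.2654]
tcp_rot: [[-0.148, 0.989, -0.005], [0.989, 0.148, 0.003], [0.003, -0.004, -1.0]]
force: [-0.6, -0.2, 0.4]
opening: 0.997
grasp_force: 0.0
```

Run:
```python
from rig import bot, optics, workorder
import cv2
from h import *
s=bot.read_state();p=np.array(s['position']);R=np.array(s['tcp_rot']);print(p,R.T@([.6069,-.1601,.146]-p),s['joint_positions'])
print('jar',ray('top',(252.4,231.4),.052),'drop .5687 .095')
c=optics.capture('wrist');np.savez('w3.npz',K=c['K'],mount=c['mount'],p=s['position'],R=s['tcp_rot'])
cv2.imwrite('pics/f.png',c['color'][:,:,::-1])
M=c['mount'];K=c['K']
for z in(.178,):
  w=R.T@([.6069,-.1601,z]-p); q=np.linalg.inv(M)@[*w,1]; print('knob px pred',K[0,0]*q[0]/-q[2]+K[0,2],K[1,1]*-q[1]/-q[2]+K[1,2])
```

```text
[ 0.60584527 -0.1583922   0.26541644] [-0.00224977  0.0013042   0.119405  ] [-2.48748685e+01  2.79930408e+01  7.88218593e+01  2.80832669e-02
  7.34975873e+01 -3.33701372e+01]
jar [0.56558766 0.09942171 0.052     ] drop .5687 .095
knob px pred 281.5586788581498 221.4683404432233
```

View pics/f.png

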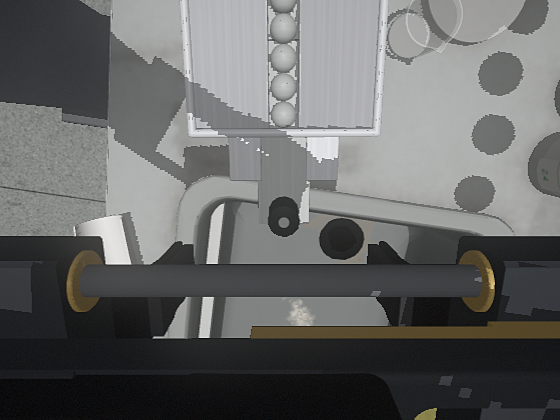

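Emit:
inch_along(ticks=[{"tx":-0.002, "ty":0.002, "tz":0.04, "jaw":1}, {"tx":-0.002, "ty":0.002, "tz":0.08, "jaw":1}, {"tx":-0.002, "ty":0.002, "tz":0.105, "jaw":1}, {"tx":-0.002, "ty":0.002, "tz":0.119, "jaw":1}, {"tx":-0.002, "ty":0.002, "tz":0.119, "jaw":1}, {"tx":-0.002, "ty":0.002, "tz":0.119, "jaw":1}, {"tx":-0.002, "ty":0.002, "tz":0.119, "jaw":0}, {"tx":-0.002, "ty":0.002, "tz":0.119, "jaw":0}, {"tx":-0.002, "ty":0.002, "tz":0.119, "jaw":0}, {"tx":-0.002, "ty":0.002, "tz":0.119, "jaw":0}, {"tx":-0.002, "ty":0.002, "tz":0.119, "jaw":0}, {"tx":-0.002, "ty":0.002, "tz":0.119, "jaw":0}, {"tx":-0.002, "ty":0.002, "tz":0.119, "jaw":0}, {"tx":-0.002, "ty":0.002, "tz":0.119, "jaw":0}, {"tx":-0.002, "ty":0.002, "tz":0.119, "jaw":0}])

```text
time_s: 11.75
position: [0.6084, -0.1615, 0.1483]
tcp_rot: [[-0.148, 0.989, -0.004], [0.989, 0.148, -0.0], [0.0, -0.004, -1.0]]
force: [-1.5, -1.6, 4.1]
opening: 0.267
grasp_force: 27.6
```

Run:
```python
from rig import bot, optics, workorder
import numpy as np
s=bot.read_state();p=np.array(s['position']);R=np.array(s['tcp_rot']);print(p,R.T@([.6069,-.1601,.146]-p),s['force'])
```

```text
[ 0.60835515 -0.16151047  0.14828011] [ 0.00160978 -0.00122121  0.0022854 ] [-1.51627203 -1.62424806  4.10403285]
```

Emit:
inch_along(ticks=[{"tx":-0.01, "jaw":0}, {"tx":-0.02, "jaw":0}, {"tx":-0.03, "jaw":0}, {"tx":-0.04, "jaw":0}, {"tx":-0.05, "jaw":0}, {"tx":-0.06, "jaw":0}, {"tx":-0.066, "jaw":0}, {"tx":-0.07, "jaw":0}, {"tx":-0.07, "jaw":0}, {"tx":-0.07, "jaw":0}, {"tx":-0.07, "jaw":0}, {"tx":-0.07, "jaw":0}, {"tx":-0.07, "jaw":0}, {"tx":-0.07, "jaw":0}, {"tx":-0.07, "jaw":0}, {"tx":-0.07, "jaw":0}, {"tx":-0.07, "jaw":0}, {"tx":-0.07, "jaw":0}, {"tx":-0.07, "jaw":0}, {"tx":-0.07, "jaw":0}])

```text
time_s: 13.75
position: [0.6192, -0.2317, 0.1484]
tcp_rot: [[-0.148, 0.989, -0.002], [0.989, 0.148, -0.002], [-0.001, -0.002, -1.0]]
force: [-5.1, -0.5, 3.2]
opening: 0.263
grasp_force: 29.9
```

Run:
```python
from rig import bot, optics, workorder
import numpy as np,cv2
s=bot.read_state();p=np.array(s['position']);R=np.array(s['tcp_rot']);print(p,R.T@(p-[.60835515,-.16151047,.14828]),s['force'])
I=optics.capture('top')['color'];J=cv2.imread('pics/top0.png')[:,:,::-1]
cv2.imwrite('pics/g.png',I[:,:,::-1])
# ball row: brightness along the row, before and after (crop px of ball 6..1 from first picture)
for k,(x,y) in enumerate([(186,231),(221,224),(256,217),(291,211),(325,205),(359,199)]):
    u,v=int(x/4+239.6+.5),int(y/4+159.6+.5)
    print('ball',6-k,J[v-2:v+3,u-3:u+4].mean().round(),J[v-2:v+3,u-3:u+4].std().round(1),I[v-2:v+3,u-3:u+4].mean().round(),I[v-2:v+3,u-3:u+4].std().round(1))
```

```text
[ 0.61921632 -0.23165106  0.14838267] [-7.09756517e-02  3.66906730e-04 -1.63860172e-05] [-5.08891585 -0.54197367  3.17152922]
ball 6 134.0 10.9 82.0 10.9
ball 5 135.0 10.1 81.0 9.8
ball 4 135.0 10.6 73.0 9.3
ball 3 132.0 12.6 87.0 28.1
ball 2 134.0 10.9 158.0 14.4
ball 1 129.0 15.8 151.0 17.7
```

Run:
```python
import cv2,numpy as np
I=cv2.imread('pics/g.png',0);J=cv2.imread('pics/top0.png',0)
c=lambda A:cv2.remap(A,*[a.astype(np.float32) for a in(X,Y)],cv2.INTER_LINEAR)
t=np.linspace(-.3,5.3,57);X,Y=[],[]
for o in(-1.5,0,1.5):
    X.append((186+t*34.6)/4+239.6);Y.append((231-t*6.4)/4+159.6+o)
X,Y=np.array(X),np.array(Y)
for A in(J,I):print(c(A).mean(0).astype(int).tolist())
# jar contents
print(J[278:292:2,314:330:2]);print(I[222:242:2,242:264:2]);print(cv2.imread('pics/e.png',0)[130:210:8,488:576:8])
```

```text
[131, 140, 146, 145, 140, 131, 122, 115, 114, 119, 130, 139, 145, 144, 140, 132, 126, 121, 121, 123, 130, 139, 145, 145, 141, 135, 127, 121, 115, 118, 127, 137, 144, 146, 141, 133, 124, 117, 114, 118, 127, 138, 144, 145, 142, 135, 126, 115, 108, 114, 125, 137, 144, 145, 140, 129, 111]
[76, 78, 80, 82, 82, 82, 82, 81, 81, 80, 79, 79, 79, 78, 78, 77, 76, 76, 75, 74, 74, 72, 71, 71, 70, 69, 67, 66, 65, 64, 64, 65, 70, 78, 87, 97, 105, 114, 122, 130, 143, 158, 169, 173, 170, 162, 150, 136, 125, 132, 147, 161, 169, 169, 163, 150, 132]
[[161 176 178 177 178 176 173 153]
 [177 180 179 178 177 177 176 171]
 [180 180 179 179 179 179 177 176]
 [181 180 180 179 177 177 177 176]
 [176 178 178 178 178 178 177 177]
 [173 176 178 177 177 176 177 174]
 [159 171 176 176 175 175 173 164]]
[[164 171 142  96  78  74  78  87 116 132 149]
 [172 140  82  83 112 129 131 129 109 107 187]
 [162  95 111 141 158 189 201 201 176 133 179]
 [138  94 153 177 159 170 206 207 200 173 183]
 [124 112 149 167 147 163 204 206 203 196 188]
 [138 163 143 126 131 181 203 194 184 191 193]
 [160 183 169 134 149 184 189 163 166 159 159]
 [163 170 162 168 165 161 172 163 179 160 127]
 [142 159 156 168 162 150 168 149 164 165 128]
 [143 127 158 162 147 155 184 150 157 135  77]]
[[148 154 132  88  68  65  68  72  91 110 129]
 [156 134  76  76 109 122 125 122 108  86 156]
 [153  93  89 147 175 183 184 181 169 125 150]
 [137  91 153 182 184 186 186 187 183 161 158]
 [123 122 180 183 184 185 185 186 184 179 167]
 [131 147 183 183 183 184 185 185 183 183 177]
 [145 157 182 182 182 184 183 183 181 182 162]
 [144 157 179 181 181 183 183 183 181 180 147]
 [127 147 173 178 181 182 181 180 179 171 132]
 [135 110 143 167 175 174 172 162 153 129  78]]
```

Emit:
inch_along(ticks=[{"tx":0.01, "jaw":0}, {"tx":0.02, "jaw":0}, {"tx":0.03, "jaw":0}, {"tx":0.04, "jaw":0}, {"tx":0.05, "jaw":0}, {"tx":0.06, "jaw":0}, {"tx":0.066, "jaw":0}, {"tx":0.07, "jaw":0}, {"tx":0.071, "jaw":0}, {"tx":0.072, "jaw":0}, {"tx":0.072, "jaw":0}, {"tx":0.072, "jaw":0}])

```text
time_s: 15.0
position: [0.6084, -0.1612, 0.1484]
tcp_rot: [[-0.148, 0.989, -0.002], [0.989, 0.148, -0.003], [-0.003, -0.003, -1.0]]
force: [-6.6, -2.9, 2.4]
opening: 0.264
grasp_force: 29.9
```

Run:
```python
from rig import bot, optics, workorder
import numpy as np
s=bot.read_state();p=np.array(s['position']);R=np.array(s['tcp_rot']);print(p,R.T@(p-[.60835515,-.16151047,.14828]),R.T@s['force'])
```

```text
[ 0.60843177 -0.16123718  0.14836548] [ 2.58699136e-04  1.16035860e-04 -8.64628939e-05] [-1.89825261 -6.95304893 -2.41331367]
```

Emit:
inch_along(ticks=[{"tx":0.001, "jaw":0}, {"tx":0.002, "jaw":0}, {"tx":0.003, "jaw":0}, {"tx":0.003, "jaw":0}, {"tx":0.003, "jaw":0}])

```text
time_s: 15.5
position: [0.6083, -0.1605, 0.1484]
tcp_rot: [[-0.149, 0.989, -0.002], [0.989, 0.148, -0.007], [-0.006, -0.003, -1.0]]
force: [-6.9, -7.7, 0.6]
opening: 0.264
grasp_force: 30.0
```

Run:
```python
from rig import bot, optics, workorder
import numpy as np
s=bot.read_state();p=np.array(s['position']);R=np.array(s['tcp_rot']);print(p,R.T@(p-[.60835515,-.16151047,.14828]),R.T@s['force'])
```

```text
[ 0.60832739 -0.16049941  0.1483937 ] [ 0.00100322  0.0001224  -0.00012043] [-6.59028746 -7.94833402 -0.54877048]
```

Emit:
inch_along(ticks=[{"jaw":1}, {"jaw":1}, {"jaw":1}, {"jaw":1}, {"jaw":1}, {"jaw":1}, {"tz":-0.03, "jaw":1}, {"tz":-0.07, "jaw":1}, {"tz":-0.11, "jaw":1}, {"tx":-0.02, "tz":-0.12, "jaw":1}, {"tx":-0.07, "tz":-0.12, "jaw":1}, {"tx":-0.12, "tz":-0.12, "jaw":1}, {"tx":-0.16, "tz":-0.12, "jaw":1}, {"tx":-0.2, "ty":-0.05, "tz":-0.12, "jaw":1}, {"tx":-0.24, "ty":-0.1, "tz":-0.12, "jaw":1}, {"tx":-0.26, "ty":-0.12, "tz":-0.12, "jaw":1}, {"tx":-0.26, "ty":-0.12, "tz":-0.12, "jaw":1}, {"tx":-0.26, "ty":-0.12, "tz":-0.12, "jaw":1}])

```text
time_s: 17.3
position: [0.5277, -0.4327, 0.2685]
tcp_rot: [[-0.144, 0.99, 0.0], [0.99, 0.144, 0.0], [0.0, 0.0, -1.0]]
force: [0.7, -0.3, 0.3]
opening: 1.002
grasp_force: 0.0
```

Run:
```python
from rig import bot, optics, workorder
import cv2,numpy as np
I=optics.capture('top')['color'];cv2.imwrite('pics/h.png',I[:,:,::-1]);I=cv2.cvtColor(I,cv2.COLOR_RGB2GRAY);J=cv2.imread('pics/top0.png',0)
t=np.linspace(-.3,5.3,57)
X=np.array([(186+t*34.6)/4+239.6]*3,np.float32);Y=np.array([(231-t*6.4)/4+159.6+o for o in(-1.5,0,1.5)],np.float32)
for A in(J,I):print(cv2.remap(A,X,Y,cv2.INTER_LINEAR).mean(0).astype(int).tolist())
print(J[195:204:2,355:372]);print(I[195:204:2,355:372])
print(I[220:244,240:266])
```

```text
[131, 140, 146, 145, 140, 131, 122, 115, 114, 119, 130, 139, 145, 144, 140, 132, 126, 121, 121, 123, 130, 139, 145, 145, 141, 135, 127, 121, 115, 118, 127, 137, 144, 146, 141, 133, 124, 117, 114, 118, 127, 138, 144, 145, 142, 135, 126, 115, 108, 114, 125, 137, 144, 145, 140, 129, 111]
[147, 154, 156, 152, 141, 129, 120, 118, 125, 137, 149, 158, 160, 155, 146, 136, 126, 121, 125, 138, 149, 156, 156, 153, 147, 145, 153, 167, 174, 177, 177, 176, 171, 161, 156, 164, 171, 175, 177, 177, 176, 172, 164, 157, 160, 168, 174, 175, 175, 176, 177, 178, 178, 175, 168, 151, 122]
[[125 126 125 126 123 112  97  91 101 108 106  98  91  79  61  38  22]
 [145 151 155 155 151 141 124 108 103 100  90  76  75  83  83  79  68]
 [168 168 168 161 144 115  81  54  53  65  67  56  46  53  73  87  90]
 [171 167 153 126  90  55  42  61  99 131 138 118  80  49  53  74  89]
 [168 150 115  70  35  27  33  52  82 107 114  99  67  41  48  70  88]
[... 2274 characters left out ...]
44 145 157
  160 156 150 141 124  97  73  65]
 [146 136 131 138 147 146 143 148 154 156 148 140 137 149 154 141 137 144
  150 152 151 143 118  89  69  66]
 [147 138 127 125 135 145 148 148 149 146 139 131 137 155 162 148 131 134
  143 149 145 128  99  77  72  80]
 [149 144 130 115 117 132 145 150 148 142 134 130 142 162 169 156 138 138
  143 140 125 101  80  77  90 102]
 [150 147 139 122 107 108 126 139 144 142 141 143 151 164 166 157 144 139
  132 116  94  77  77  92 108 117]
 [150 149 146 136 116  96  97 108 118 124 132 141 149 153 151 140 126 114
  101  85  72  72  89 109 120 124]
 [150 149 149 143 128 104  87  84  85  92 102 112 117 119 115 105  91  82
   74  69  74  85 102 118 126 126]]
```

```bash
python3 -c "
from rig import bot, optics, workorder
print(workorder.hand_in())"
```

```text
the job is handed in; nothing more can be done
None
```

I handed the job in at about 17 s with three balls in the jar, three left in the hopper and the gate pushed back to its stop. The jar stands about 5 mm from the drop point, and the bystanders were never approached. The ball counts come from pixel values in the last top picture. The hand-in gave no verdict.

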